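# Hang up the kahk mould

### The arm

A 6-joint arm with a two-finger parallel gripper is mounted at the origin on the work surface. World frame = base frame: x ahead of the robot, y to its left, z up, the work surface at z = 0. Lengths are in mm, angles in degrees, forces in N, time in s.
With the tool pointing down it reaches from about 300 to 850 mm from the base axis. Payload 4.2 kg.
Tool frame: the origin (TCP) lies at the very end of the fingers, on their centre line; the grasp point (between the pads) lies 19 mm behind it; x points along the fingers, z is the direction in which the jaws open and shut, and the axes are right-handed (so a half turn about x gives the same grasp; the last joint's range is limited). The gripper opens to 91 mm and grips with 3 to 60 N. Pads are 32 mm wide; open, the fingers measure 118 mm over their backs; the gripper's body (76 mm by 178 mm) begins 60 mm behind the grasp point.
Start: joints at [-1.146, 18.312, 89.639, -0, 72.044, -1.146], TCP at [575.016, 0, 213.976] pointing down, gripper open.
Joint ranges: [-177.97, 177.97], [-48.28, 115.42], [12.27, 149.76], [-77.06, 257.06], [2.81, 150.46], [-146.56, 146.56]. Speed limits (degrees/s): [147.25, 147.25, 180, 180, 180, 180].

### API

Orientations are given as [roll, pitch, yaw] about the fixed x, y, z axes, in that order (R = Rz(yaw) Ry(pitch) Rx(roll)).
In Python, from workcell import state, grab_frame, camera_info, env, search_frame, place_of gives the robot as it stands.
- The arm moves only by the tool drive_tool, never from a script. Its argument "plan" is a list of rows, each a list of 7 numbers: the turn, a rotation vector about the world's x, y, z in degrees, then the shift along the world's x, y, z in mm, then the finger opening in mm, from 0 to 91.2. In form: [[wx, wy, wz, dx, dy, dz, jaw], ...]. A call has 1 to 10 rows; each row is the pose to reach, as a shift and turn from the pose measured when the call began; what a row does not reach only later rows make up. A row lasts 1/8 s, in which the tool goes at most 62.5 mm and 10.7 degrees, less where a joint would pass 70% of its speed; a pose out of reach is approached as far as the arm can. A call with a gripper value outside its range is refused whole. The fingers move at their own pace and stop on an object; "grip_force" is the grip in N (left out, the last holds). Time passes only in rows, so rows that repeat a pose let the fingers close. It gives the time, the measured TCP pose, the force and the opening at its end, in the units of the state.
- state(): the state, without advancing time (a new reading comes with each control period).
- grab_frame(name): name is "scene" or "side" or "wrist"; returns the picture (400x640x3 uint8, red, green, blue); there is no depth.
- camera_info(name): a dict with "intrinsics" (3x3 intrinsics, pixels), "origin" and "orientation" of the camera in the world; the wrist camera has in their place "hand_eye" (4x4, takes a point from camera to tool coordinates, whose origin is the TCP and whose axes are the tool frame's). Camera axes: x right, y down, z forward; pixel columns grow to the right and rows downward; lengths in mm; the calibration is good to about 2 mm. A picture is of the moment at which its call begins: read the wrist's pose just before it. camera_info takes no time and is no camera call.
- env.job_done(): hands the job in, once; it reports no verdict.
Trained networks look in the newest picture that a camera, given by its name, has taken for a name from the list of things; names that differ only in an ending like _2 or _b are one class to them, and where a whole thing is asked for, a point or a joint stands for the part that bears it (a point fixed in the world has none). Each returns a list of dicts, best first, with "p" (0 to 1); they miss things now and then, are a little off and sometimes report something else, mostly with a low value. They report only what shows in the picture. A call takes as long as a camera call. They do not tell look-alikes from the thing itself.
- search_frame(camera, label): "rect" ([left, top, right, bottom] as shares, 0 to 1, of the picture: columns of its width, rows of its height, round what is visible of it).
- place_of(camera, label): "location" ([column, row] as shares, 0 to 1, of the picture: columns of its width, rows of its height: a listed point, or the origin of a listed thing).
The state is a dict: "time_s": time; "qpos": joint angles; "qvel": joint speeds; "effort": joint torques, N m; "ee_pos": TCP position; "ee_rot": TCP orientation; "force": force on the tool from outside, world axes, zero at the start; "torque": the same for the moment, N m; "gripper_width": finger opening in mm.
Only numpy, scipy, OpenCV 4.12 (cv2) and the standard library are available. Lean on these libraries where they do the work, as an engineer would, in place of code of your own. Each camera call takes 0.05 s, during which the arm holds its last target. There are 200 camera calls.

### The job

The dark wooden kahk mould with the loop handle lies flat on the sideboard; it belongs on the steel hook. First stand it upright on its blade end, loop uppermost, in an empty slot of the wooden rack and let go of it there, then take hold of it again and hang it by its loop over the arm of the hook, inside the upturned tip, so that it hangs freely and still. Leave the marble slab in the rack and the other things on the sideboard where they are.

Things in the scene. Friction and masses are not known exactly. Their poses are not given: they have to be found in the camera images.
- mould: Dark wooden kahk mould with a loop handle, a flat paddle 162 mm long, 22 thick throughout, lying flat. Origin: on the underside, below the blade's centre. x: along its length to the loop, y: across, z: through its thickness (underside 0, carved face 22, up at the start). Blade: x -50 to 50, y -32 to 32 mm. About 0.12 to 0.24 kg, centre of mass at x = 14 mm. Loop: see mould_loop.
- mould_loop (a point): Where the hook's arm rests in the loop: mould x = 95, y = 0, z = 11 mm; axes as the mould's. The loop, all 22 thick: two parallel sides from x = 50 to 88, each 10 wide, 56 over their outer and 36 between their inner faces; then two slanting bars meeting in a point at x = 112 (outside), 99 (inside). The opening goes through along z.
- mould_foot (a point): Centre of the end face of the mould's blade, the end it stands on: mould x = -50, y = 0, z = 11 mm; axes as the mould's.
- rack: Low fixed wooden rack. Origin: centre of its underside; z up. Base 130 (x) x 160 (y) x 6 mm; four ribs along x, 110 long, 10 thick, up to z = 36, at y = -66, -22, 22, 66 mm, leave three slots 34 wide (in y), 30 deep, open at the x ends, at y = -44, 0, 44. The slot at y = +44 holds the marble slab; the other two are empty.
- rack_slot_end (a point): Middle of the floor of the empty end slot (rack y = -44 mm, 6 mm above the sideboard); axes as the rack's: the slot runs along x, its width is along y.
- rack_slot_mid (a point): Middle of the floor of the empty middle slot (rack y = 0, 6 mm above the sideboard); axes as the rack's.
- slab: Plain marble slab 100 (x) x 18 (y) x 90 (z) mm standing in the rack's third slot; origin: centre of its underside. To be left alone.
- hookstand: Fixed steel hook stand; origin: centre of its underside. Round foot 140 mm across, 14 high; upright post 14 thick, 218 high. A level round arm 8 thick runs along the stand's +y, centre line at z = 210, from y = 0 to 85 mm; then the tip turns up at 45 degrees to y = 98, z = 222 mm (its top: z = 226).
- hook_seat (a point): Point on the centre line of the hook's level arm, 55 mm out from the post, z = 210 mm; axes as the stand's (y along the arm to its tip, z up).
- hook_tip (a point): End of the upturned tip's centre line: stand y = 98, z = 222 mm.
- bowl: Blue glass bowl 150 mm across, 60 high; origin: centre of its underside. Bystander.
- pot: Closed white ceramic pot with a wire latch, 104 mm across, 115 high; origin: centre of its underside. Bystander.
- press: White plastic lever-action cookie press standing up, barrel 64 mm across, 184 high, lever to its +y as far as 73 mm; origin: centre of its underside. Bystander.
- tongs: Grey plastic tongs lying flat, 205 long (along x), 56 wide, 14 high; origin: middle of the underside. Bystander.
- stamp: Round wooden kahk stamp, 72 mm across, with an upright knob, 72 high; origin: centre of its underside. Bystander.
Things that resemble listed ones, but are neither listed nor needed, are in the scene too. Of the things that look like the mould, the smallest one is meant.

How it is judged:
By the outcome, as a careful person would: the job done as asked, in the order asked, and still so for the second after the job is handed in, with the robot touching nothing.
It also fails if it takes over 54 s, if anything falls off the work surface, if the arm or the gripper's body presses on something with over 40 N, if the wrist force passes 120 N, or if a joint passes its speed limit or range.

## Working session

There is one attempt and no reset: what is moved stays moved. The work goes in short steps, Python scripts to look and compute and a tool call to move; the robot and the scene stay as the last step left them, time stands still between calls to the robot, and variables do not carry over. Pictures are saved under pics/ and viewed, about 8 in all and at most 12, crops included, and the job is handed in when it is done.

Besides the shell and the picture viewer there is one more tool, called after "Request:" as a command line: name --pt "numbers of a row" for each row, then --argument value for the rest. drive_tool: Moves the arm, as the interface text tells. Its arguments: {"type":"object","properties":{"plan":{"type":"array"},"grip_force":{"type":"number"}},"required":["plan"]}

```bash
mkdir -p pics; ls; cat > h.py <<'E'
import numpy as np, cv2
from scipy.spatial.transform import Rotation as R
from workcell import state, grab_frame, camera_info, env, search_frame, place_of
def cam(n, st=None):
    c=camera_info(n); K=np.array(c["intrinsics"])
    if n=="wrist":
        T=np.array(c["hand_eye"]); Rt=R.from_euler('xyz',st["ee_rot"],degrees=True).as_matrix()
        return K,Rt@T[:3,:3],Rt@T[:3,3]+np.array(st["ee_pos"])
    o=np.array(c["orientation"])
    Rm=o if o.shape==(3,3) else R.from_euler('xyz',o,degrees=True).as_matrix()
    return K,Rm,np.array(c["origin"])
def px2w(C,uv,z):
    K,Rm,o=C; d=Rm@np.linalg.solve(K,[uv[0],uv[1],1.]); return o+d*(z-o[2])/d[2]
def w2px(C,P):
    K,Rm,o=C; q=(np.atleast_2d(P)-o)@Rm@K.T; return q[:,:2]/q[:,2:]
def save(n,img): cv2.imwrite("pics/"+n,cv2.cvtColor(img,cv2.COLOR_RGB2BGR))
E
python3 - <<'E'
from h import *
print(camera_info("scene")); print(state())
for n in("scene","side"):
    f=grab_frame(n); save(n+"0.png",f)
    C=cam(n)
    for l in ["mould","mould_loop","mould_foot","rack","rack_slot_end","rack_slot_mid","slab","hookstand","hook_seat","hook_tip","bowl","pot","press","tongs","stamp"]:
        r=place_of(n,l)
        z={"mould_loop":11,"mould_foot":11,"rack_slot_end":6,"rack_slot_mid":6,"hook_seat":210,"hook_tip":222,"slab":6}.get(l,0)
        for d in r[:3]:
            uv=np.array(d["location"])*[640,400]
            print(n,l,round(d["p"],2),uv.round(0),px2w(C,uv,z).round(0))
E
```

```text
pics
{'intrinsics': array([[409.34649379,   0.        , 318.82104452],
       [  0.        , 409.34649379, 206.35259051],
       [  0.        ,   0.        ,   1.        ]]), 'origin': array([1110.44448673, -707.61528591, 1257.4111758 ]), 'orientation': array([-139.27479465,    0.24506884,   39.63439637])}
{'time_s': 0.0, 'qpos': array([-1.14297373e+00,  1.83529648e+01,  8.97039622e+01,  1.74379841e-03,
        7.20443392e+01, -1.14516806e+00]), 'qvel': array([ 0.16188347,  0.00284751, -0.03493502,  0.13030895,  0.0098643 ,
        0.05989236]), 'effort': array([-5.01459035e-04, -4.12465632e+01, -2.31973493e+01,  7.28826877e-02,
        4.58198413e-02, -1.41870069e-04]), 'ee_pos': array([5.74513402e+02, 4.97188179e-02, 2.13123572e+02]), 'ee_rot': array([177.91687713,  89.89872028, 177.91853241]), 'force': array([1.23598164, 0.57043756, 0.14411821]), 'torque': array([-0.00833788, -0.06818927, -0.00687022]), 'gripper_width': 91.08132076923916}
scene mould 0.73 [388. 157.] [470. 549.   0.]
scene mould 0.6 [370. 189.] [520. 331.   0.]
scene mould 0.57 [319. 156.] [225. 358.   0.]
scene m
[... 1682 characters left out ...]
57 [344. 248.] [557. -36.   6.]
side rack_slot_mid 0.56 [333. 239.] [561.  17.   6.]
side slab 0.7 [325. 237.] [548.  44.   6.]
side slab 0.16 [344. 247.] [562. -31.   6.]
side hookstand 0.6 [444. 345.] [ 497. -460.    0.]
side hook_seat 0.64 [442. 285.] [ 503. -401.  210.]
side hook_tip 0.85 [426. 275.] [ 492. -359.  222.]
side hook_tip 0.55 [442. 284.] [ 498. -400.  222.]
side bowl 0.88 [373. 210.] [775.  16.   0.]
side pot 0.68 [337. 191.] [759. 180.   0.]
side press 0.88 [421. 245.] [ 757. -207.    0.]
side tongs 0.59 [356. 308.] [ 414. -214.    0.]
side tongs 0.47 [425. 276.] [ 659. -291.    0.]
side stamp 0.83 [442. 282.] [ 676. -342.    0.]
side stamp 0.18 [322. 239.] [539.  49.   0.]
```

```bash
python3 - <<'E'
import cv2,numpy as np
a=cv2.imread("pics/scene0.png"); b=cv2.imread("pics/side0.png")
cv2.imwrite("pics/both0.png",np.vstack([cv2.resize(a[100:360,180:440],None,fx=1.5,fy=1.5,interpolation=cv2.INTER_CUBIC)[:300].repeat(1,0)[:, :390],]) )
c1=cv2.resize(a[120:230,280:430],(750,550),interpolation=cv2.INTER_CUBIC)
cv2.imwrite("pics/cropm.png",c1)
cv2.imwrite("pics/side_c.png",cv2.resize(b[130:390,150:520],(740,520),interpolation=cv2.INTER_CUBIC))
E
```

```text
(no output)
```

View pics/cropm.png

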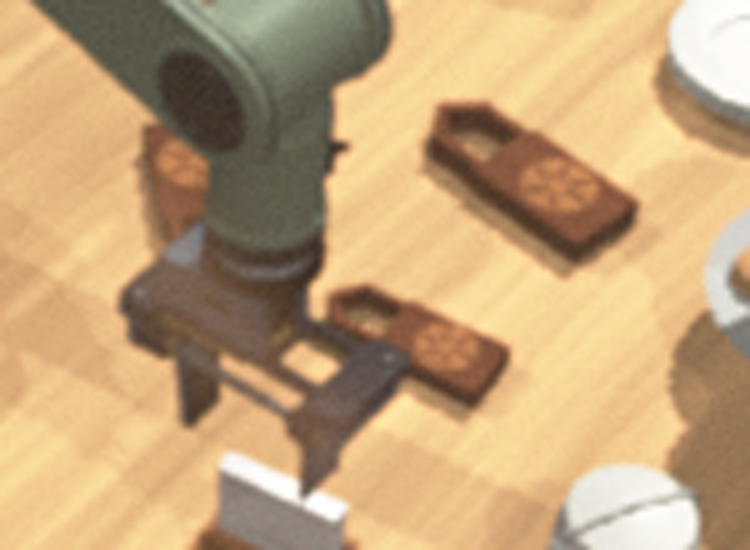

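View pics/side_c.png

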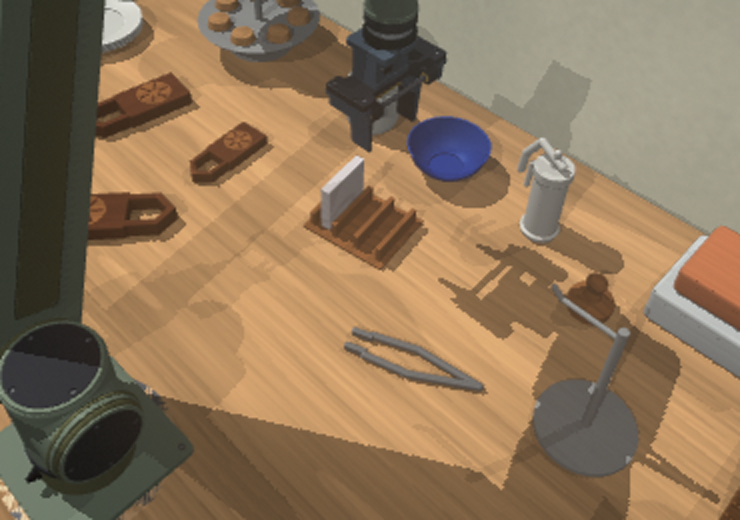

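Three look-alikes: A at scene (370,189) / side crop (228,153), B at scene (388,157), and C at scene (319,156). A's loop-to-foot length measures about 130–145 mm against about 190–200 for B and C. The crops also show A as clearly the smallest, so A is the one meant. I'm moving over it to refine with the wrist camera.

Request:
drive_tool --pt "0 0 45 -40 150 90 91" --pt "0 0 90 -70 300 100 91" --pt "0 0 90 -70 300 100 91" --pt "0 0 90 -70 300 100 91" --pt "0 0 90 -70 300 100 91" --pt "0 0 90 -70 300 100 91" --pt "0 0 90 -70 300 100 91" --pt "0 0 90 -70 300 100 91" --pt "0 0 90 -70 300 100 91" --pt "0 0 90 -70 300 100 91"

```text
time_s: 2.85
ee_pos: [505.0, 300.0, 314.0]
ee_rot: [24.4, 90.0, 114.4]
force: [-0.5, 0.5, -1.1]
gripper_width: 91.1
```

```bash
cat > look.py <<'E'
import sys
from h import *
Z={"mould":0,"mould_loop":11,"mould_foot":11,"rack_slot_end":6,"rack_slot_mid":6,"hook_seat":210,"hook_tip":222,"slab":6}
def look(name,labels,cams=("wrist",),k=2):
    s=state(); print("q",np.round(s["qpos"],1),"pos",np.round(s["ee_pos"],1),"rot",np.round(s["ee_rot"],1),"t",round(s["time_s"],2))
    for n in cams:
        s=state(); f=grab_frame(n); save(f"{name}_{n}.png",f); C=cam(n,s)
        for l in labels:
            for d in place_of(n,l)[:k]:
                uv=np.array(d["location"])*[640,400]; print(n,l,round(d["p"],2),uv.round(0),px2w(C,uv,Z.get(l,0)).round(1))
if __name__=="__main__": look(sys.argv[1],sys.argv[3].split(","),sys.argv[2].split(","))
E
python3 look.py a wrist,scene,side mould,mould_loop,mould_foot
```

```text
q [ 29.6  17.   77.3   0.   85.7 -60.4] pos [505. 300. 314.] rot [ 24.4  90.  114.4] t 2.85
wrist mould 0.83 [466. 157.] [489.1 529.6   0. ]
wrist mould 0.75 [331. 177.] [521.  312.9   0. ]
wrist mould_loop 0.87 [493.  75.] [368.1 548.9  11. ]
wrist mould_loop 0.83 [326. 117.] [427.4 303.7  11. ]
wrist mould_foot 0.95 [332. 211.] [576.5 314.6  11. ]
wrist mould_foot 0.9 [461. 201.] [558.6 524.1  11. ]
scene mould 0.78 [318. 157.] [222.6 347.9   0. ]
scene mould 0.58 [372. 192.] [534.7 324.3   0. ]
scene mould_loop 0.77 [349. 182.] [433.7 302.1  11. ]
scene mould_loop 0.67 [370. 143.] [356.9 565.   11. ]
scene mould_foot 0.84 [398. 164.] [535.3 524.   11. ]
scene mould_foot 0.81 [376. 194.] [562.3 317.8  11. ]
side mould 0.7 [265. 208.] [502.2 305.9   0. ]
side mould 0.6 [228. 182.] [491.7 527.    0. ]
side mould_loop 0.97 [231. 234.] [325.1 278.6  11. ]
side mould_loop 0.75 [195. 191.] [361.6 558.5  11. ]
side mould_foot 0.82 [241. 173.] [557.2 524.4  11. ]
side mould_foot 0.68 [279. 196.] [574.9 311.3  11. ]
```

```bash
cat > fit.py <<'E'
from h import *
from scipy.optimize import minimize
OUT=np.array([[-50,-32],[50,-32],[50,-28],[88,-28],[112,0],[88,28],[50,28],[50,32],[-50,32]],float)
INN=np.array([[50,-18],[85,-18],[99,0],[85,18],[50,18]],float)
def render(C,p,S=4):
    x,y,a=p; c,s=np.cos(a),np.sin(a); m=np.zeros((400*S,640*S),np.uint8)
    pr=lambda P,z:(w2px(C,np.c_[P@np.array([[c,s],[-s,c]])+[x,y],np.full(len(P),z)])*S).round().astype(np.int32)
    b,t=pr(OUT,0),pr(OUT,22)
    for i in range(len(OUT)):
        j=(i+1)%len(OUT); cv2.fillConvexPoly(m,cv2.convexHull(np.array([b[i],b[j],t[i],t[j]])),1)
    cv2.fillPoly(m,[b],1);cv2.fillPoly(m,[t],1)
    h0=np.zeros_like(m);h1=np.zeros_like(m);cv2.fillPoly(h0,[pr(INN,0)],1);cv2.fillPoly(h1,[pr(INN,22)],1)
    m[(h0&h1)>0]=0
    return cv2.resize(m.astype(np.float32),(640,400),interpolation=cv2.INTER_AREA)
def fit(C,img,p0):
    hsv=cv2.cvtColor(img,cv2.COLOR_RGB2HSV); 
    roi=cv2.dilate((render(C,p0)>0).astype(np.uint8),np.ones((25,25)))
    wood=np.median(img[(roi>0)&(render(C,p0)==0)],axis=0)
    m=((hsv[...,2]<150)&(hsv[...,1]>110)&(roi>0)).astype(np.uint8)
    cv2.imwrite("pics/mask.png",m*255)
    f=lambda q:np.abs(render(C,[q[0],q[1],q[2]/50])-m)[roi>0].sum()/m.sum()
    best=min((minimize(f,[p0[0]+dx,p0[1],p0[2]*50+da],method="Nelder-Mead",options=dict(initial_simplex=[[p0[0]+dx,p0[1],p0[2]*50+da],[p0[0]+dx+8,p0[1],p0[2]*50+da],[p0[0]+dx,p0[1]+8,p0[2]*50+da],[p0[0]+dx,p0[1],p0[2]*50+da+5]])) for dx in(-5,5) for da in(-3,3)),key=lambda r:r.fun)
    return best.x[0],best.x[1],best.x[2]/50,best.fun
E
python3 - <<'E'
from fit import *
s=state(); f=grab_frame("wrist"); C=cam("wrist",s)
r=fit(C,f,[523,309,np.radians(184)]); print(r[:2],np.degrees(r[2]),r[3])
ov=f.copy(); cs,_=cv2.findContours((render(C,r[:3])>.5).astype(np.uint8),cv2.RETR_LIST,cv2.CHAIN_APPROX_NONE)
cv2.drawContours(ov,cs,-1,(0,255,0),1)
m=cv2.cvtColor(cv2.imread("pics/mask.png"),cv2.COLOR_BGR2RGB)
a=cv2.resize(ov[60:250,240:430],(400,400)); b=cv2.resize(m[60:250,240:430],(400,400)); save("fit1.png",np.hstack([a,b]))
E
```

```text
(np.float64(522.9315927519183), np.float64(311.92472831373334)) 184.48881873810637 0.5438588007736944
```

View pics/fit1.png

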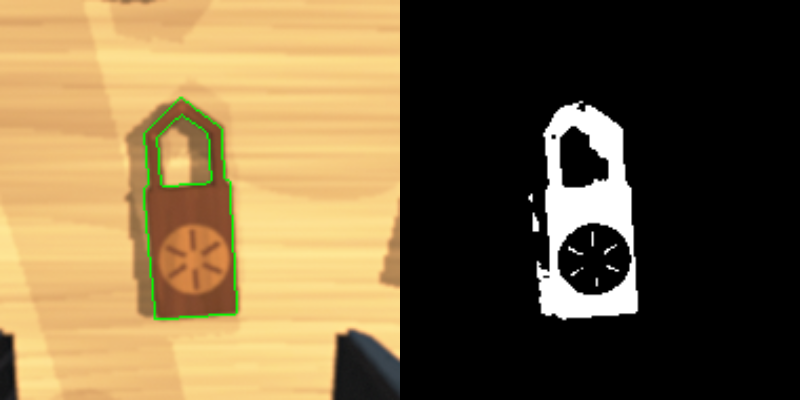

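The overlay fits exactly on the small mould, carved face up, with its blade foot at crop (195,318) and loop tip at (182,98). Pose is (523,312), yaw 184.5°. I'll grasp its blade at x≈30 with the tool tilted 25°.

Request:
drive_tool --pt "1 -25 4.4 -45.6 7 -231 91" --pt "1 -25 4.4 -45.6 7 -231 91" --pt "1 -25 4.4 -45.6 7 -231 91" --pt "1 -25 4.4 -45.6 7 -231 91" --pt "1 -25 4.4 -45.6 7 -231 91" --pt "1 -25 4.4 -29 8.5 -267 91" --pt "1 -25 4.4 -12 9.6 -300 91" --pt "1 -25 4.4 -12 9.6 -304 91" --pt "1 -25 4.4 -12 9.6 -304 91"

```text
time_s: 4.62
ee_pos: [492.9, 309.6, 10.4]
ee_rot: [-89.9, 65.0, 4.5]
force: [0.6, 0.1, 0.6]
gripper_width: 91.0
```

Request:
drive_tool --pt "0 0 0 0 0 0 50" --pt "0 0 0 0 0 0 50" --pt "0 0 0 0 0 0 50" --pt "0 0 0 0 0 0 50" --pt "0 0 0 0 0 0 50" --grip_force 40

```text
time_s: 5.25
ee_pos: [493.1, 310.2, 11.3]
ee_rot: [-89.7, 64.9, 4.7]
force: [-3.1, -0.0, 6.8]
gripper_width: 63.9
```

```bash
python3 - <<'E'
from h import *
s=state(); print({k:np.round(v,1) for k,v in s.items()})
Rt=R.from_euler('xyz',s["ee_rot"],degrees=True).as_matrix(); print(Rt.round(3))
E
```

```text
{'time_s': np.float64(5.2), 'qpos': array([ 38.9,  25.1, 121.3, -48.7,  18.5, -10.9]), 'qvel': array([ 0. ,  0.1, -0. , -0. , -0.2, -0. ]), 'effort': array([ -1.3, -34.9, -13.4,  -0.6,  -0. ,  -0. ]), 'ee_pos': array([493.1, 310.2,  11.3]), 'ee_rot': array([-89.7,  64.9,   4.7]), 'force': array([-3.1, -0. ,  6.8]), 'torque': array([0.3, 0.3, 0.1]), 'gripper_width': np.float64(63.9)}
[[ 0.423 -0.903 -0.078]
 [ 0.035 -0.07   0.997]
 [-0.906 -0.424  0.002]]
```

Grip holds at 63.9 mm. I'll lift it, then fit the rack and hook from the two fixed cameras' first pictures.

Request:
drive_tool --pt "0 0 0 0 0 40 50" --pt "0 0 0 0 0 90 50" --pt "0 12 0 10 -10 140 50" --pt "0 25 0 20 -30 200 50" --pt "0 25 0 20 -50 230 50" --pt "0 25 0 20 -50 230 50" --pt "0 25 0 20 -50 230 50"

```text
time_s: 6.12
ee_pos: [513.6, 259.5, 241.4]
ee_rot: [-5.4, 88.0, 88.5]
force: [-0.1, -0.3, -1.9]
gripper_width: 63.8
```

```bash
cat > rackfit.py <<'E'
from h import *
from scipy.optimize import differential_evolution
def ring(P): P=np.array(P,float); return [(P[i],P[(i+1)%len(P)]) for i in range(len(P))]
def rect(x0,x1,y0,y1,z): return ring([[x0,y0,z],[x1,y0,z],[x1,y1,z],[x0,y1,z]])
rack=sum([rect(-55,55,y-5,y+5,36) for y in(-66,-22,22,66)],[])+rect(-65,65,-80,80,6)
T=np.linspace(0,2*np.pi,40,endpoint=False)
foot=ring(np.c_[70*np.cos(T),70*np.sin(T),np.full(40,14)])
V=lambda *a:np.array(a,float)
hook=foot+foot+[(V(-4,8,210),V(-4,85,210)),(V(4,8,210),V(4,85,210)),(V(0,8,214),V(0,85,214)),(V(0,8,206),V(0,85,206))]*2
def pts(seg):
    return np.concatenate([a+(b-a)*np.linspace(0,1,max(2,int(np.linalg.norm(b-a)/2)))[:,None] for a,b in seg])
G={};CC={}
for n in("scene","side"):
    im=cv2.GaussianBlur(cv2.cvtColor(cv2.imread(f"pics/{n}0.png"),cv2.COLOR_BGR2Lab),(0,0),.8).astype(np.float32)
    g=sum(cv2.Sobel(im[...,k],cv2.CV_32F,1,0)**2+cv2.Sobel(im[...,k],cv2.CV_32F,0,1)**2 for k in range(3))**.5
    G[n]=np.minimum(g,120);CC[n]=cam(n)
def place(P,p):
    a=np.radians(p[2]);M=np.array([[np.cos(a),-np.sin(a),0],[np.sin(a),np.cos(a),0],[0,0,1]]);return P@M.T+[p[0],p[1],0]
def cost(p,P,ns):
    W=place(P,p);s=0
    for n in ns:
        uv=w2px(CC[n],W).astype(np.float32); s-=cv2.remap(G[n],uv[:,0].copy(),uv[:,1].copy(),cv2.INTER_LINEAR).mean()
    return s
if __name__=="__main__":
    ovs=[]
    for nm,seg,c in(("rack",rack,(552,8,0)),("hook",hook,(494,-457,0))):
        P=pts(seg)
        for ns in(("scene",),("side",),("scene","side")):
            r=differential_evolution(cost,[(c[0]-25,c[0]+25),(c[1]-25,c[1]+25),(-25,25)],args=(P,ns),seed=0,popsize=25,tol=1e-6); print(nm,ns,r.x.round(1),round(r.fun,1))
        for n in("scene","side"):
            im=cv2.resize(cv2.imread(f"pics/{n}0.png"),None,fx=4,fy=4,interpolation=cv2.INTER_CUBIC)
            for u,v in (w2px(CC[n],place(P,r.x))*4+1.5).astype(int): cv2.circle(im,(u,v),0,(0,255,0),-1)
            u,v=(w2px(CC[n],place(np.array([[0,0,20.]] if nm=="rack" else [[0,30,120.]]),r.x))[0]*4).astype(int)
            ovs.append(im[max(v-300,0):v+300,u-200:u+200][:600] if nm=="hook" else im[v-150:v+150,u-200:u+200])
    cv2.imwrite("pics/rackfit.png",np.hstack(ovs[:2]))
    hh=[cv2.resize(o,(400,o.shape[0])) for o in ovs[2:]]; k=min(o.shape[0] for o in hh); cv2.imwrite("pics/hookfit.png",np.hstack([o[:k] for o in hh]))
E
python3 rackfit.py; python3 look.py b wrist rack,rack_slot_end,rack_slot_mid,slab
```

```text
rack ('scene',) [553.4  17.5   8.3] -94.2
rack ('side',) [548.3  17.1   9.8] -93.4
rack ('scene', 'side') [550.5  17.2   9.1] -184.9
hook ('scene',) [ 503.7 -456.1    0.9] -86.5
hook ('side',) [ 495.4 -454.    -4.9] -78.6
hook ('scene', 'side') [ 498.5 -453.8   -2.1] -153.6
q [ 24.6  17.   87.6   1.9  74.5 -69.8] pos [513.6 259.5 241.4] rot [-5.4 88.  88.5] t 6.12
wrist rack_slot_end 0.73 [104. 195.] [559.  -26.7   6. ]
wrist slab 0.58 [170. 192.] [549.3  61.6   6. ]
```

View pics/rackfit.png

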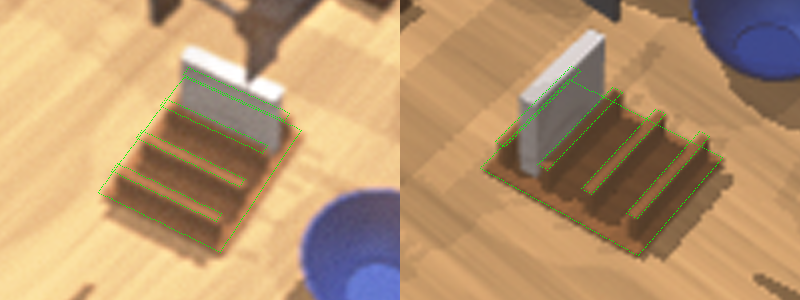

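View pics/hookfit.png

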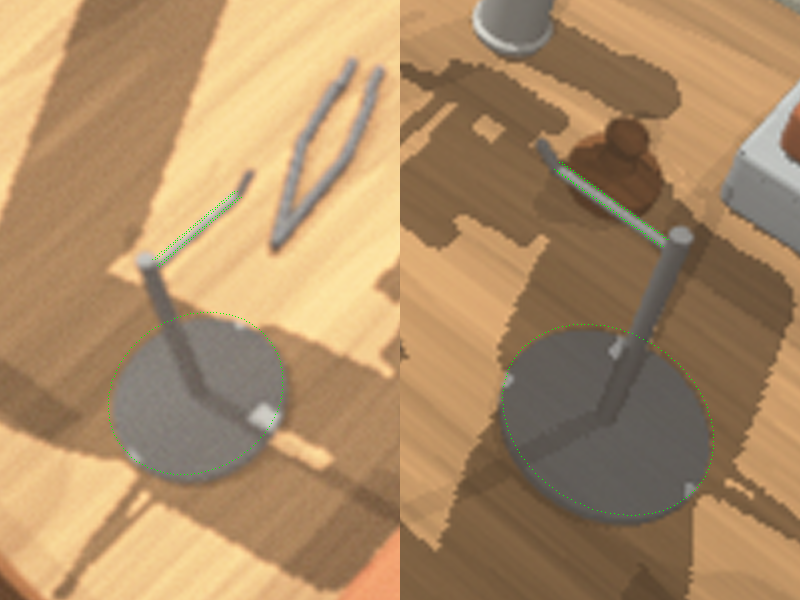

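The overlays sit on the rack's ribs and base (end rib at crop (192,205) left and (668,178) right) and on the hook's foot and arm. Rack: (550.5,17.2), yaw 9.1°. Hook: about (498.5,-453.8), yaw about -2°. Now I'll compute the mould poses.

```bash
cat > tgt.py <<'E'
from h import *
# mould in tool, from the grasp
Rg=R.from_euler('xyz',[-89.7,64.9,4.7],degrees=True).as_matrix(); pg=np.array([493.1,310.2,11.0])
RM=R.from_euler('z',184.5,degrees=True).as_matrix(); pm=np.array([523.0,312.5,0])
RMT=Rg.T@RM; pMT=Rg.T@(pm-pg)
RK=np.array([550.5,17.2,0]); YAW=9.1
def rk(p): return RK+R.from_euler('z',YAW,degrees=True).apply(p)
def mouldR(pitch,yaw=YAW): # pitch 0 flat (x=+Yrack), 90 upright
    X,Y,Z=R.from_euler('z',yaw,degrees=True).as_matrix().T; c,s=np.cos(np.radians(pitch)),np.sin(np.radians(pitch))
    x=c*Y+s*Z; y=-X; return np.c_[x,y,np.cross(x,y)]
def tool(Rm,foot):
    o=foot-Rm@np.array([-50,0,11]); Rt=Rm@RMT.T; return Rt,o-Rt@pMT
def rel(Rt,p,s=None):
    s=s or state(); R0=R.from_euler('xyz',s["ee_rot"],degrees=True).as_matrix()
    return np.r_[R.from_matrix(Rt@R0.T).as_rotvec(degrees=True),p-np.array(s["ee_pos"])].round(2)
def mould_now():
    s=state(); Rt=R.from_euler('xyz',s["ee_rot"],degrees=True).as_matrix(); Rm=Rt@RMT; o=Rt@pMT+np.array(s["ee_pos"]); return Rm,o+Rm@np.array([-50,0,11.])
E
python3 - <<'E'
from tgt import *
Rt,p=tool(mouldR(25),rk([0,-44,6])); 
p=np.array([530,60,290.]); print("A",rel(Rt,p)); print(Rt[:,0].round(2))
A=dict(ee_pos=p,ee_rot=R.from_matrix(Rt).as_euler('xyz',degrees=True))
Rt,p=tool(mouldR(90),rk([0,-44,130])); print("B from A",rel(Rt,p,A),p.round(0),Rt[:,0].round(2))
E
```

```text
A [  -1.64    1.21  -85.1    18.08 -200.45   49.98]
[ 0. -0. -1.]
B from A [ 64.18  10.28   0.    27.51 -86.24 -80.01] [558. -26. 210.] [-0.14  0.89 -0.42]
```

Request:
drive_tool --pt "-0.4 0.3 -21 5 -50 30 50" --pt "-0.8 0.6 -43 9 -100 50 50" --pt "-1.2 0.9 -64 14 -150 50 50" --pt "-1.6 1.2 -85.1 18 -200 50 50" --pt "-1.6 1.2 -85.1 18 -200 50 50" --pt "-1.6 1.2 -85.1 18 -200 50 50" --pt "-1.6 1.2 -85.1 18 -200 50 50" --pt "-1.6 1.2 -85.1 18 -200 50 50" --pt "-1.6 1.2 -85.1 18 -200 50 50" --pt "-1.6 1.2 -85.1 18 -200 50 50"

```text
time_s: 7.62
ee_pos: [529.6, 60.8, 289.7]
ee_rot: [-42.3, 89.9, -33.2]
force: [-0.6, 0.4, -1.7]
gripper_width: 63.9
```

Request:
drive_tool --pt "10.7 1.7 0 5 -15 0 50" --pt "21.4 3.4 0 10 -30 0 50" --pt "32 5.1 0 14 -45 0 50" --pt "42.8 6.9 0 18 -60 0 50" --pt "53.5 8.6 0 23 -75 -20 50" --pt "64.2 10.3 0 27.5 -86 -50 50" --pt "64.2 10.3 0 27.5 -86 -80 50" --pt "64.2 10.3 0 27.5 -86 -80 50" --pt "64.2 10.3 0 27.5 -86 -80 50" --pt "64.2 10.3 0 27.5 -86 -80 50"

```text
time_s: 8.88
ee_pos: [557.6, -25.0, 211.7]
ee_rot: [89.7, 25.2, 99.0]
force: [0.1, -0.7, -2.7]
gripper_width: 63.7
```

```bash
cat > up.py <<'E'
from tgt import *
s=state(); print("q",np.round(s["qpos"],1),"F",np.round(s["force"],1),"w",round(s["gripper_width"],1))
Rm,f=mould_now(); print(Rm.round(3),"foot",f.round(1))
Rt,p=tool(mouldR(90),rk([0,-44,6])); print("rel to slot floor",rel(Rt,p))
E
python3 up.py
python3 - <<'E'
from h import *
for n in("scene","side"):
    save(f"c_{n}.png",grab_frame(n))
a=cv2.imread("pics/c_scene.png")[110:270,240:440];b=cv2.imread("pics/c_side.png")[140:300,240:440]
cv2.imwrite("pics/c.png",np.hstack([cv2.resize(x,(400,320),interpolation=cv2.INTER_CUBIC) for x in(a,b)]))
E
```

```text
q [-29.2  37.1  87.4  46.8 102.6 -48.8] F [ 0.1 -0.7 -2.7] w 63.7
[[-0.007 -0.987  0.161]
 [ 0.001 -0.161 -0.987]
 [ 1.    -0.007  0.002]] foot [558.1 -25.1 131.7]
rel to slot floor [ 7.000e-02  3.900e-01 -1.500e-01 -7.000e-02 -1.280e+00 -1.257e+02]
```

View pics/c.png

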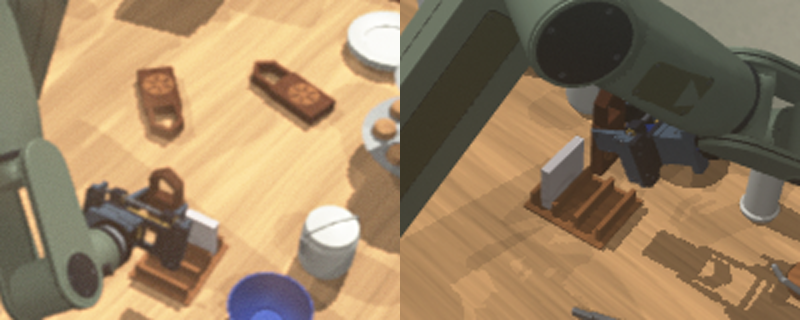

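The mould is upright above the end slot, with its loop at left crop (165,185) and the rack below. Lowering it now.

Request:
drive_tool --pt "0 0.4 0 0 -1 -40 50" --pt "0 0.4 0 0 -1.3 -80 50" --pt "0 0.4 0 0 -1.3 -100 50" --pt "0 0.4 0 0 -1.3 -116 50" --pt "0 0.4 0 0 -1.3 -116 50" --pt "0 0.4 0 0 -1.3 -120 50" --pt "0 0.4 0 0 -1.3 -122 50" --pt "0 0.4 0 0 -1.3 -122 50"

```text
time_s: 9.98
ee_pos: [557.5, -26.3, 89.6]
ee_rot: [90.1, 25.2, 99.2]
force: [-0.3, -0.2, -2.0]
gripper_width: 63.8
```

```bash
python3 up.py; python3 - <<'E'
from h import *
for n in("scene","side"):
    save(f"d_{n}.png",grab_frame(n))
a=cv2.imread("pics/d_scene.png")[190:290,270:395];b=cv2.imread("pics/d_side.png")[190:290,280:405]
cv2.imwrite("pics/d.png",np.hstack([cv2.resize(x,(400,320),interpolation=cv2.INTER_CUBIC) for x in(a,b)]))
E
```

```text
q [-29.3  45.5  91.5  45.3  94.1 -57.5] F [-0.3 -0.2 -2. ] w 63.8
[[ 0.001 -0.987  0.16 ]
 [ 0.001 -0.16  -0.987]
 [ 1.     0.001  0.001]] foot [557.4 -26.4   9.6]
rel to slot floor [ 0.06 -0.03 -0.13  0.06  0.03 -3.63]
```

View pics/d.png

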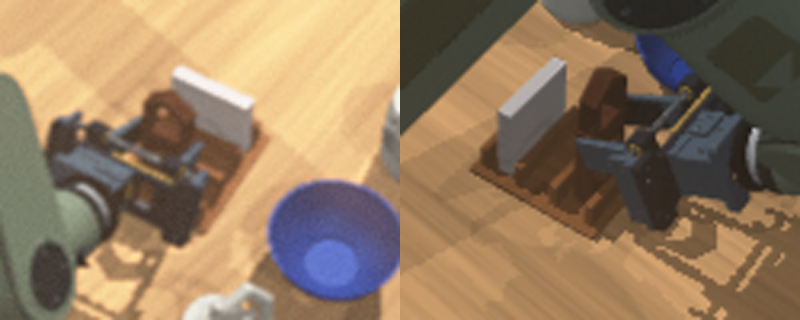

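The mould is in the end slot at right crop (600,130), with the middle slot empty between it and the slab. There is no contact force yet, so I'm lowering it to the floor.

Request:
drive_tool --pt "0 0 0 0 0 -2 50" --pt "0 0 0 0 0 -3 50" --pt "0 0 0 0 0 -3.3 50" --pt "0 0 0 0 0 -3.3 50" --grip_force 20

```text
time_s: 10.58
ee_pos: [557.5, -26.2, 86.6]
ee_rot: [90.1, 25.1, 99.2]
force: [-0.9, -0.5, -0.4]
gripper_width: 64.2
```

Request:
drive_tool --pt "0 0 0 0 0 -0.7 50" --pt "0 0 0 0 0 -1 50" --pt "0 0 0 0 0 -1 50" --grip_force 10

```text
time_s: 10.95
ee_pos: [557.5, -26.1, 86.6]
ee_rot: [90.1, 25.0, 99.1]
force: [-0.7, -1.3, 6.3]
gripper_width: 63.9
```

Contact. Releasing and backing out.

Request:
drive_tool --pt "0 0 0 0 0 0.7 64.5" --pt "0 0 0 0 0 0.7 66" --pt "0 0 0 0 0 0.7 70" --pt "0 0 0 0 0 0.7 80" --pt "0 0 0 0 0 0.7 88" --pt "0 0 0 0 0 0.7 88"

```text
time_s: 11.7
ee_pos: [557.5, -26.1, 87.2]
ee_rot: [90.1, 25.0, 99.1]
force: [-0.4, 0.1, -0.4]
gripper_width: 88.0
```

Request:
drive_tool --pt "0 0 0 3 -18 9 88" --pt "0 0 0 6 -40 20 88" --pt "0 0 0 12 -80 40 88" --pt "0 0 0 15 -100 60 88" --pt "0 0 0 15 -110 110 88" --pt "0 0 0 15 -110 170 88" --pt "0 0 0 15 -110 200 88" --pt "0 0 0 15 -110 200 88"

```text
time_s: 12.7
ee_pos: [572.7, -137.4, 290.1]
ee_rot: [89.8, 25.3, 99.0]
force: [0.2, 0.1, -0.1]
gripper_width: 88.1
```

```bash
python3 look.py e scene,side,wrist mould_loop,mould_foot,hook_seat,hook_tip
python3 - <<'E'
import cv2,numpy as np
a=cv2.imread("pics/e_scene.png")[170:290,270:420];b=cv2.imread("pics/e_side.png")[170:290,270:420]
cv2.imwrite("pics/e.png",np.hstack([cv2.resize(x,(400,320),interpolation=cv2.INTER_CUBIC) for x in(a,b)]))
E
```

```text
q [-36.1  39.3  70.5  45.9 117.2 -41.8] pos [ 572.7 -137.4  290.1] rot [89.8 25.3 99. ] t 12.7
scene mould_loop 0.94 [323. 172.] [310.  277.5  11. ]
scene mould_loop 0.91 [321. 227.] [495.   37.2  11. ]
scene mould_foot 0.8 [397. 164.] [531.5 525.8  11. ]
scene mould_foot 0.78 [321. 246.] [550.7 -30.3  11. ]
side mould_loop 0.67 [342. 218.] [655.9  61.4  11. ]
side mould_loop 0.64 [197. 189.] [374.5 563.8  11. ]
side mould_foot 0.76 [345. 248.] [556.5 -42.2  11. ]
side mould_foot 0.76 [171. 238.] [171.5 408.3  11. ]
side hook_seat 0.68 [441. 286.] [ 499.6 -398.5  210. ]
side hook_tip 0.67 [428. 272.] [ 503.8 -354.7  222. ]
wrist mould_loop 0.71 [293. 129.] [370.4 544.9  11. ]
wrist mould_loop 0.63 [325. 250.] [538.4  92.9  11. ]
wrist mould_foot 0.81 [326. 313.] [558.7 -27.2  11. ]
wrist mould_foot 0.8 [209. 153.] [186.4 372.5  11. ]
```

View pics/e.png

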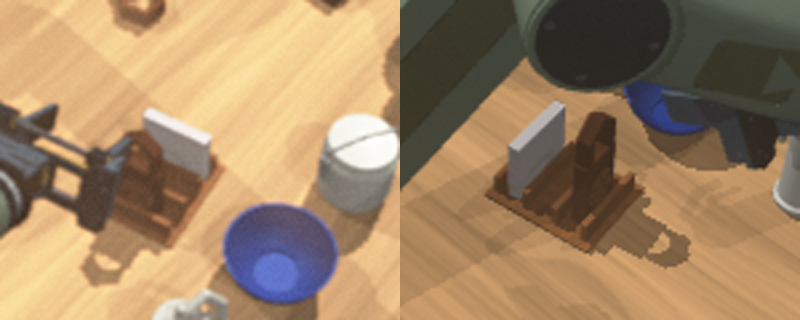

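The mould stands alone in the end slot (right crop (595,165), loop up), the gripper is clear and the slab is untouched. The regrasp will be tool down, jaws across the thickness, on the near loop bar.

```bash
python3 - <<'E'
from tgt import *
for n,uv in(("scene",(321,227)),("side",(342,218))): print(n,px2w(cam(n),uv,151).round(1))
s=state()
def down(jawyaw):
    a=np.radians(jawyaw); z=np.array([np.cos(a),np.sin(a),0]); x=np.array([0,0,-1.]); return np.c_[x,np.cross(z,x),z]
R1=down(9.1); p1=np.array([530,-90,300.]); print("1",rel(R1,p1))
A=dict(ee_pos=p1,ee_rot=R.from_matrix(R1).as_euler('xyz',degrees=True))
R2=down(-80.9); p2=np.array([529.8,-30.6,230.]); print("2",rel(R2,p2,A))
E
```

```text
scene [564.4 -44.1 151. ]
side [547.3 -29.  151. ]
1 [-6.414e+01 -1.035e+01  4.000e-02 -4.250e+01  4.610e+01  1.283e+01]
2 [  0.    0.  -90.   -0.2  59.4 -70. ]<sys>:0: UserWarning: Gimbal lock detected. Setting third angle to zero since it is not possible to uniquely determine all angles.
```

Request:
drive_tool --pt "-10.7 -1.7 0 -8 0 10 60" --pt "-21.4 -3.4 0 -16 10 12 60" --pt "-32 -5.2 0 -24 20 12 60" --pt "-42.8 -6.9 0 -32 30 12 60" --pt "-53.5 -8.6 0 -42 40 12 60" --pt "-64.1 -10.3 0 -42.5 46 12.8 60" --pt "-64.1 -10.3 0 -42.5 46 12.8 60" --pt "-64.1 -10.3 0 -42.5 46 12.8 60"

```text
time_s: 14.45
ee_pos: [529.9, -90.1, 299.9]
ee_rot: [111.7, 89.9, 120.8]
force: [0.4, 0.2, -0.5]
gripper_width: 59.7
```

Request:
drive_tool --pt "0 0 -10.7 0 10 0 60" --pt "0 0 -21.4 0 20 0 60" --pt "0 0 -32 0 30 0 60" --pt "0 0 -42.8 0 40 0 60" --pt "0 0 -53.5 0 50 0 60" --pt "0 0 -64.2 0 59 0 60" --pt "0 0 -75 0 59.4 -30 60" --pt "0 0 -85.6 0 59.4 -70 60" --pt "0 0 -90 0 59.4 -70 60" --pt "0 0 -90 0 59.4 -70 60"

```text
time_s: 15.7
ee_pos: [530.2, -32.4, 228.7]
ee_rot: [-170.2, 89.9, 108.8]
force: [0.1, 1.2, -0.1]
gripper_width: 59.8
```

```bash
python3 - <<'E'
from tgt import *
s=state(); print(np.round(s["qpos"],1),np.round(s["ee_pos"],1))
Rt=R.from_euler('xyz',s["ee_rot"],degrees=True).as_matrix();print(Rt.round(3))
f=grab_frame("wrist"); C=cam("wrist",s); foot=rk([0,-44,6])
# overlay expected mould top outline
X,Y,_=R.from_euler('z',YAW,degrees=True).as_matrix().T
for h,hw in((88,28),(112,3),(50,32)):
    P=np.array([foot+[0,0,50+h]+a*hw*X+b*11*Y for a,b in((-1,-1),(1,-1),(1,1),(-1,1))])
    cv2.polylines(f,[w2px(C,P).round().astype(np.int32)],True,(0,255,0),1)
P=pts if 0 else None
for y in(-66,-22,22,66):
    Q=np.array([rk([a,y+b,36]) for a,b in((-55,-5),(55,-5),(55,5),(-55,5))]); cv2.polylines(f,[w2px(C,Q).round().astype(np.int32)],True,(0,0,255),1)
save("g.png",f)
E
```

```text
[-4.8 13.8 93.8  0.1 72.4 76.2] [530.2 -32.4 228.7]
[[-0.001  0.988  0.155]
 [ 0.002  0.155 -0.988]
 [-1.    -0.    -0.002]]
```

View pics/g.png

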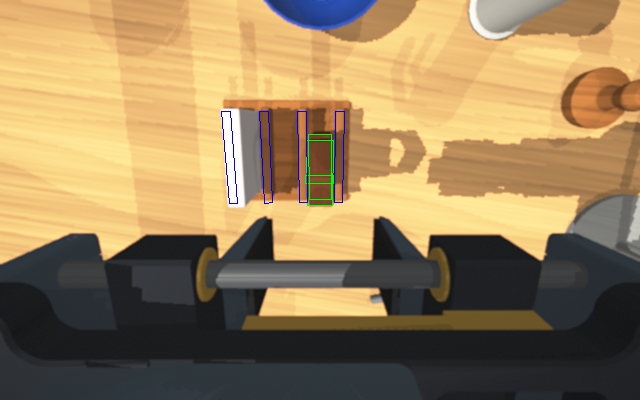

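The overlay agrees with the rack (end rib at column 340, rows 110–203) and with the mould in its slot (columns 308–332). Descending to straddle the loop bar, then closing.

Request:
drive_tool --pt "0 0 0 -0.4 1.8 -40 60" --pt "0 0 0 -0.4 1.8 -80 60" --pt "0 0 0 -0.4 1.8 -110 60" --pt "0 0 0 -0.4 1.8 -120 60" --pt "0 0 0 -0.4 1.8 -120 60" --pt "0 0 0 -0.4 1.8 -120 60"

```text
time_s: 16.5
ee_pos: [531.2, -30.7, 110.8]
ee_rot: [103.8, 89.8, 22.8]
force: [-0.0, -0.2, -0.6]
gripper_width: 60.2
```

Request:
drive_tool --pt "0 0 0 0 0 0 30" --pt "0 0 0 0 0 0 24" --pt "0 0 0 0 0 0 10" --pt "0 0 0 0 0 0 10" --pt "0 0 0 0 0 0 10" --pt "0 0 0 0 0 0 10" --grip_force 30

```text
time_s: 17.25
ee_pos: [531.2, -30.6, 110.8]
ee_rot: [105.2, 89.8, 24.2]
force: [-0.1, 1.1, 1.7]
gripper_width: 22.1
```

Regrasped at 22.1 mm. Lifting and carrying it to a waiting pose short of the hook tip.

Request:
drive_tool --pt "0 0 0 0 0 25 10" --pt "0 0 0 0 0 60 10" --pt "0 0 0 0 0 100 10" --pt "0 0 -3 -10 -50 110 10" --pt "0 0 -6 -25 -110 110 10" --pt "0 0 -9 -40 -170 110 10" --pt "0 0 -11 -54 -220 110 10" --pt "0 0 -11 -54 -250 110 10" --pt "0 0 -11 -54 -250 110 10" --pt "0 0 -11 -54 -250 110 10" --grip_force 40

```text
time_s: 18.5
ee_pos: [476.8, -279.9, 220.2]
ee_rot: [134.1, 89.8, 42.0]
force: [0.7, -0.7, -2.0]
gripper_width: 21.9
```

```bash
python3 look.py k wrist,scene,side hook_seat,hook_tip,mould_loop,mould_foot
python3 - <<'E'
from h import *
print(np.array(camera_info("wrist")["hand_eye"]).round(2))
C=cam("wrist",state()); print(w2px(C,[[500.5,-399,210],[502,-356,222],[498.5,-454,218]]).round(0))
a=cv2.imread("pics/k_side.png")[180:380,340:540];w=cv2.imread("pics/k_wrist.png")
cv2.imwrite("pics/k.png",np.hstack([cv2.resize(a,(320,320),interpolation=cv2.INTER_CUBIC),cv2.resize(w,(480,300))[[*range(300)]+[299]*20]]))
E
```

```text
q [-31.7  16.1  92.    0.2  71.9  60.2] pos [ 476.8 -279.9  220.2] rot [134.1  89.8  42. ] t 18.5
wrist hook_seat 0.7 [508. 194.] [ 501.6 -395.9  210. ]
wrist hook_tip 0.87 [448. 197.] [ 503.9 -354.4  222. ]
wrist mould_loop 0.63 [321. 223.] [ 417.1 -276.3   11. ]
scene hook_seat 0.56 [229. 278.] [ 504.5 -397.1  210. ]
scene hook_tip 0.58 [241. 266.] [ 510.5 -350.3  222. ]
scene mould_loop 0.81 [256. 242.] [ 353.3 -171.1   11. ]
scene mould_loop 0.76 [372. 143.] [364.  569.8  11. ]
scene mould_foot 0.72 [317. 143.] [167.3 406.6  11. ]
scene mould_foot 0.69 [399. 166.] [543.5 519.3  11. ]
side hook_seat 0.94 [441. 287.] [ 498.2 -400.5  210. ]
side hook_tip 0.96 [424. 275.] [ 489.8 -352.7  222. ]
side hook_tip 0.2 [355. 312.] [ 290.1 -302.   222. ]
side mould_loop 0.78 [229. 234.] [323.3 283.   11. ]
side mould_loop 0.67 [406. 246.] [ 706.2 -180.1   11. ]
side mould_foot 0.73 [398. 281.] [ 573.4 -247.3   11. ]
side mould_foot 0.58 [239. 173.] [552.2 530.2  11. ]
[[   0.     -0.26    0.97 -169.88]
 [   0.     -0.97   -0.26   71.9 ]
 [   1.      0.     -0.      1.12]
 [   0.      0.      0.      1.  ]]
[[511. 195.]
 [449. 200.]
 [612. 199.]]
```

View pics/k.png

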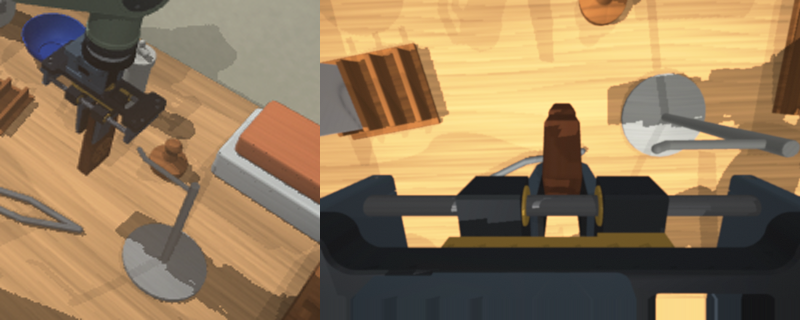

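The wrist view agrees with the hook fit: tip at wrist (448,197), seat at (508,194). The mould hangs straight at column ~321. A quick check for slip in the grip, then insert.

```bash
python3 - <<'E'
from h import *
s=state(); C=cam("wrist",s); p=np.array(s["ee_pos"]); Rt=R.from_euler('xyz',s["ee_rot"],degrees=True).as_matrix(); print(Rt.round(3))
yaw=np.degrees(np.arctan2(Rt[1,2],Rt[0,2]))+90; print("yaw",yaw)
Ry=R.from_euler('z',yaw,degrees=True).as_matrix()
def P(mx,my,mz,tilt=0): # mould: x up, y=-X, z=-Y; tilt about jaw through contact
    a=np.radians(tilt); v=np.array([26.5-my,-(mz-11),mx-54.8]); g=np.array([5,0,15]); c,q=np.cos(a),np.sin(a); d=v-g
    d=np.array([c*d[0]+q*d[2],d[1],-q*d[0]+c*d[2]]); return p+Ry@(d+g)
for t in(-5,0,5): print(t,w2px(C,[P(-50,-32,0,t),P(-50,-32,22,t),P(50,-32,0,t),P(50,-32,22,t),P(88,-28,0,t),P(88,-28,22,t)]).round(0).tolist())
f=cv2.imread("pics/k_wrist.png"); cv2.imwrite("pics/k2.png",cv2.resize(f[115:260,250:400],(750,580)[:2],interpolation=cv2.INTER_CUBIC))
print("loop",P(95,0,11))
E
```

```text
[[ 0.004  0.999 -0.035]
 [ 0.001 -0.035 -0.999]
 [-1.     0.004 -0.001]]
yaw -2.012638093567361
-5 [[309.0, 125.0], [334.0, 125.0], [301.0, 143.0], [340.0, 143.0], [295.0, 165.0], [345.0, 165.0]]
0 [[309.0, 137.0], [334.0, 137.0], [302.0, 145.0], [340.0, 145.0], [296.0, 160.0], [344.0, 160.0]]
5 [[310.0, 148.0], [334.0, 148.0], [302.0, 148.0], [339.0, 148.0], [297.0, 156.0], [344.0, 156.0]]
loop [ 503.70017016 -281.55466197  261.02606498]
```

View pics/k2.png

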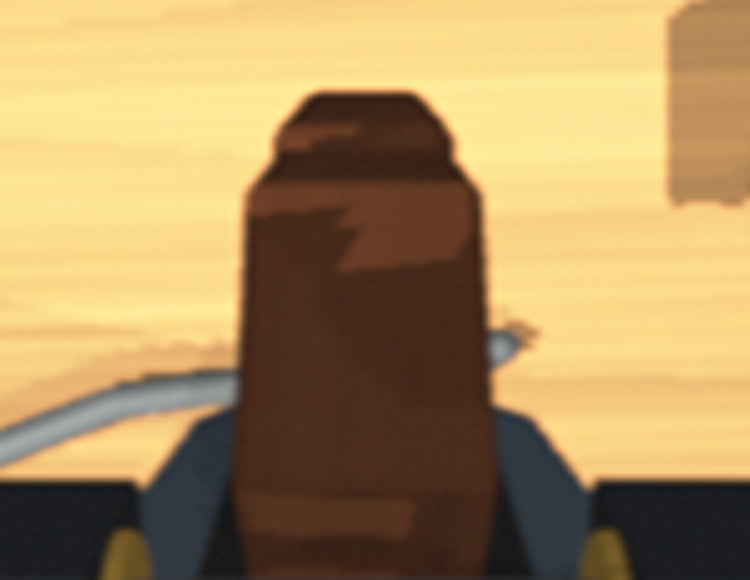

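The foot edge is at crop row 92, i.e. image row 138, against 137 predicted for zero tilt, so nothing slipped. Threading the loop over the tip.

Request:
drive_tool --pt "0 0 0 1 0 -24 10" --pt "0 0 0 1 -20 -24 10" --pt "0 0 0 1 -40 -24 10" --pt "0 0 0 0 -58 -24 10" --pt "0 0 0 0 -75 -24 10" --pt "0 0 0 -1 -92 -24 10" --pt "0 0 0 -1 -106 -24 10" --pt "0 0 0 -2 -115 -24 10" --pt "0 0 0 -2 -115 -24 10"

```text
time_s: 20.38
ee_pos: [475.1, -396.0, 196.6]
ee_rot: [109.8, 89.8, 17.8]
force: [1.0, 0.8, -2.1]
gripper_width: 21.8
```

Request:
drive_tool --pt "0 0 0 0 0 -10 10" --pt "0 0 0 0 0 -18 10" --pt "0 0 0 0 0 -22 10" --pt "0 0 0 0 0 -24 10" --pt "0 0 0 0 0 -24 10"

```text
time_s: 21.0
ee_pos: [475.1, -395.9, 172.6]
ee_rot: [111.3, 89.8, 19.3]
force: [-0.4, -0.2, -1.3]
gripper_width: 21.7
```

```bash
python3 look.py m scene,side,wrist mould_loop,mould_foot,hook_seat,hook_tip | grep -v "11\. \]"
python3 - <<'E'
from h import *
s=state();print(np.round(s["force"],1),np.round(s["torque"],2))
b=cv2.imread("pics/m_side.png")[210:380,370:520];a=cv2.imread("pics/m_scene.png")[210:380,170:320]
cv2.imwrite("pics/m.png",np.hstack([cv2.resize(x,(400,453),interpolation=cv2.INTER_CUBIC) for x in(a,b)]))
E
```

```text
q [-41.   23.7  87.4   0.2  68.7  51. ] pos [ 475.1 -395.9  172.6] rot [111.3  89.8  19.3] t 21.0
scene hook_seat 0.73 [227. 278.] [ 500.5 -399.5  210. ]
scene hook_tip 0.59 [238. 268.] [ 506.1 -360.7  222. ]
scene hook_tip 0.25 [322. 246.] [ 648.4 -141.8  222. ]
wrist hook_tip 0.66 [220. 230.] [ 503.1 -354.4  222. ]
[ 0.3  0.  -3.3] [ 0.04  0.23 -0.04]
```

Request:
drive_tool --pt "0 0 0 0 0 -1.5 10" --pt "0 0 0 0 0 -2.5 10" --pt "0 0 0 0 0 -2.5 10" --grip_force 20

```text
time_s: 22.12
ee_pos: [475.3, -396.1, 170.3]
ee_rot: [105.6, 89.8, 13.6]
force: [-0.4, -0.1, -1.1]
gripper_width: 21.8
```

Request:
drive_tool --pt "0 0 0 0 0 -1 10" --pt "0 0 0 0 0 -1.5 10" --pt "0 0 0 0 0 -1.5 10" --grip_force 8

```text
time_s: 22.5
ee_pos: [475.6, -396.2, 169.9]
ee_rot: [93.9, 89.7, 1.9]
force: [-0.8, 1.6, 5.5]
gripper_width: 22.3
```

There is a 5.5 N contact at loop height ≈210, exactly the seat. Releasing gently.

Request:
drive_tool --pt "0 0 0 0 0 0 23" --pt "0 0 0 0 0 0 24.5" --pt "0 0 0 0 0 0 27" --pt "0 0 0 0 0 0 32" --pt "0 0 0 0 0 0 42" --pt "0 0 0 0 0 0 50" --pt "0 0 0 0 0 0 50"

```text
time_s: 23.38
ee_pos: [475.6, -396.2, 169.9]
ee_rot: [94.4, 89.7, 2.4]
force: [-0.5, 0.1, 0.1]
gripper_width: 49.7
```

Request:
drive_tool --pt "0 0 0 -2 0 10 50" --pt "0 0 0 -4 0 30 50" --pt "0 0 0 -6 0 60 50" --pt "0 0 0 -10 0 110 50" --pt "0 0 0 -40 30 150 50" --pt "0 0 0 -80 80 170 50" --pt "0 0 0 -100 120 170 50" --pt "0 0 0 -100 120 170 50" --pt "0 0 0 -100 120 170 50" --pt "0 0 0 -100 120 170 50"

```text
time_s: 24.62
ee_pos: [376.2, -277.0, 339.5]
ee_rot: [95.6, 89.7, 3.5]
force: [-0.2, 0.2, -0.6]
gripper_width: 50.3
```

```bash
python3 - <<'E'
from h import *
A=grab_frame("side").astype(int); S=grab_frame("scene")
for _ in range(8): B=grab_frame("side").astype(int)
d=np.abs(A-B).max(2)[210:380,370:520]; print("moved px",(d>25).sum())
print(w2px(cam("side"),[[501.5,-397,210],[501.5,-397,65]]).round(0),w2px(cam("scene"),[[501.5,-397,210],[501.5,-397,65]]).round(0))
save("n.png",np.hstack([cv2.resize(x.astype(np.uint8),(400,453),interpolation=cv2.INTER_CUBIC) for x in(S[210:380,170:320],B[210:380,370:520])]))
E
```

```text
moved px 120
[[441. 285.]
 [430. 317.]] [[228. 277.]
 [236. 301.]]
```

View pics/n.png

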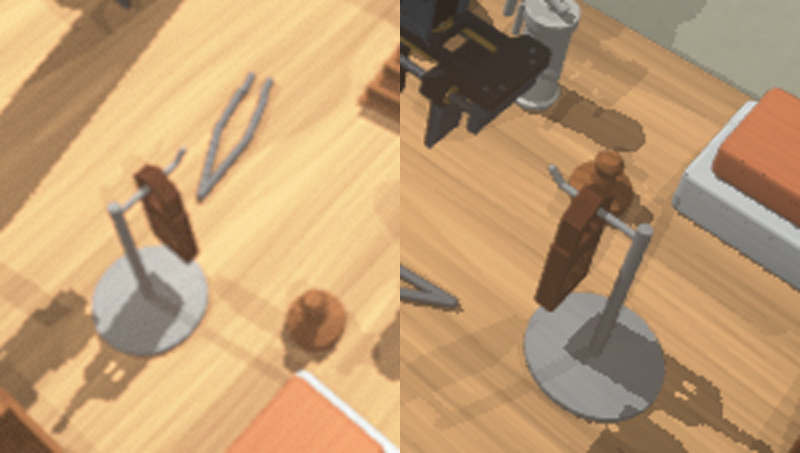

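The mould hangs by its loop on the level arm inside the tip (right crop (590,205)), with the gripper away. It may still be swinging a little, so I'll let it settle.

Request:
drive_tool --pt "0 0 0 0 0 0 50" --pt "0 0 0 0 0 0 50" --pt "0 0 0 0 0 0 50" --pt "0 0 0 0 0 0 50" --pt "0 0 0 0 0 0 50" --pt "0 0 0 0 0 0 50" --pt "0 0 0 0 0 0 50" --pt "0 0 0 0 0 0 50" --pt "0 0 0 0 0 0 50" --pt "0 0 0 0 0 0 50"

```text
time_s: 26.38
ee_pos: [375.7, -276.3, 339.8]
ee_rot: [94.8, 89.7, 2.7]
force: [-1.1, -0.4, -0.0]
gripper_width: 50.0
```

Request:
drive_tool --pt "0 0 0 0 0 0 50" --pt "0 0 0 0 0 0 50" --pt "0 0 0 0 0 0 50" --pt "0 0 0 0 0 0 50" --pt "0 0 0 0 0 0 50" --pt "0 0 0 0 0 0 50" --pt "0 0 0 0 0 0 50" --pt "0 0 0 0 0 0 50" --pt "0 0 0 0 0 0 50" --pt "0 0 0 0 0 0 50"

```text
time_s: 27.62
ee_pos: [375.7, -276.2, 339.8]
ee_rot: [95.6, 89.7, 3.6]
force: [-0.2, 0.4, -0.4]
gripper_width: 50.0
```

Request:
drive_tool --pt "0 0 0 0 0 0 50" --pt "0 0 0 0 0 0 50" --pt "0 0 0 0 0 0 50" --pt "0 0 0 0 0 0 50" --pt "0 0 0 0 0 0 50" --pt "0 0 0 0 0 0 50" --pt "0 0 0 0 0 0 50" --pt "0 0 0 0 0 0 50" --pt "0 0 0 0 0 0 50" --pt "0 0 0 0 0 0 50"

```text
time_s: 28.88
ee_pos: [375.6, -276.2, 339.8]
ee_rot: [95.2, 89.7, 3.2]
force: [0.2, 0.4, 1.3]
gripper_width: 50.3
```

```bash
cat > still.py <<'E'
from h import *
F=[grab_frame("side") for _ in range(12)]
Q=np.stack([f[245:335,410:465].astype(float) for f in F]); bg=F[0][100:190,410:465]
m=np.median(Q,0)
print("t",state()["time_s"],"std on mould",Q.std(0).mean().round(2),"max",Q.std(0).max().round(1),"diff first/mid",[np.abs(Q[i]-Q[0]).mean().round(2) for i in(2,4,6,8,11)])
P=np.stack([f[40:130,560:615].astype(float) for f in F]); print("static ref",P.std(0).mean().round(2),P.std(0).max().round(1))
E
python3 still.py
```

```text
t 29.475 std on mould 0.49 max 1.2 diff first/mid [np.float64(0.5), np.float64(0.5), np.float64(0.49), np.float64(0.49), np.float64(0.49)]
static ref 0.46 0.9
```

The mould is still (image noise only). A quick check that the others haven't moved, then hand in.

```bash
python3 - <<'E'
from h import *
C=cam("side"); f=grab_frame("side")
for l in["slab","bowl","pot","press","tongs","stamp"]:
    r=place_of("side",l); print(l,[(round(d["p"],2),px2w(C,np.array(d["location"])*[640,400],6 if l=="slab" else 0)[:2].round(0)) for d in r[:1]])
env.job_done(); print(state()["time_s"])
E
```

```text
slab [(0.67, array([554.,  63.]))]
bowl []
pot [(0.89, array([750., 180.]))]
press [(0.57, array([ 746., -208.]))]
tongs [(0.89, array([ 408., -225.]))]
stamp [(0.57, array([ 675., -344.]))]
the job is handed in; nothing more can be done
the job is handed in; nothing more can be done
```

The mould is hanging by its loop on the hook's level arm, inside the upturned tip, and the job is handed in. I handed it in at about 30 s on the robot's clock, against the 54 s limit.

**What I did:**
- **Picking:** I picked the smallest of the three look-alikes.
- **Rack:** I stood it on its blade end in the empty end slot, let go and backed clear. It stayed standing.
- **Hook:** I took hold again across the near side of the loop, slid the loop over the tip, and lowered it until it touched the arm at z ≈ 210 mm. Then I released it and withdrew.

**Last checks:**
- **Hanging still:** The last picture shows it hanging free with the gripper well away. Twelve frames over about 0.6 s showed only camera noise, no swing. An earlier check, right after I withdrew, had shown some changed pixels, so I waited about 4 s first.
- **Other things:** The pot, press, tongs and stamp were found within about 11 mm of their first readings, which is the networks' usual scatter.
- **Less certain:** The slab's last reading was about 20 mm off its first side-view reading, but close to an earlier wrist-camera one. It stood in its slot in the pictures after the rack step, and I saw no contact with it. The network missed the bowl in the final picture. It was in place in the last picture that showed it, and the arm did not work near it.

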